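# Pass a tea cake through the size gauge

### The arm

A 7-joint arm with a two-finger parallel gripper is mounted at the origin on the work surface. World frame = base frame: x ahead of the robot, y to its left, z up, the work surface at z = 0. Lengths are in m, angles in rad, forces in N, time in s.
With the tool pointing down it reaches from about 0.4 to 0.85 m from the base axis. Payload 4.5 kg.
Tool frame: the origin (TCP) lies at the very end of the fingers, on their centre line; the grasp point (between the pads) lies 19 mm behind it (r.grip_point_offset is the distance from the TCP to the grasp point, in m); y points along the fingers, x is the direction in which the jaws open and shut, and the axes are right-handed (so a half turn about y gives the same grasp; the last joint's range is limited). The gripper opens to 88 mm and grips with 3 to 60 N. Pads are 18 mm wide; open, the fingers measure 123 mm over their backs; the gripper's body (75 mm by 187 mm) begins 45 mm behind the grasp point.
Start: joints at [-1.23, 0.689, -0.195, 1.565, 0.157, 0.902, -0.215], TCP at [0.189, 0.596, 0.239] pointing down, gripper open.
Joint ranges: [-3.01, 3.01], [-0.46, 2.08], [-1.47, 1.51], [0.13, 2.56], [-1, 4.14], [0.04, 2.09], [-2.66, 2.66]. Speed limits (rad/s): [2.57, 2.57, 3.14, 3.14, 3.14, 3.14, 3.14].

### API

Orientations are given as a unit quaternion [x, y, z, w].
In Python, from plant import get_state, snapshot, camera_params, job, r gives the robot as it stands.
- The arm moves only by the tool carry_out, never from a script. Its arguments are lists of equal length, an entry for each row: "offset": the shift along the world's x, y, z in m, a list of three; "twist": the turn about the world's z in degrees. In form: {"offset": [[tx, ty, tz], ...], "twist": [twist, ...]}. A call has 1 to 8 rows; each row shifts and turns the commanded pose from where the row before left it; what a row does not reach is not made up. A row lasts 1/8 s, in which the tool goes at most 62.5 mm and 10.7 degrees, less where a joint would pass 70% of its speed; a pose out of reach is approached as far as the arm can. A call with a gripper value outside its range is refused whole. "grip" is the finger opening in m, from 0 to 0.0881, set as the call begins (left out, the last holds). The fingers move at their own pace and stop on an object; "newtons" is the grip in N (left out, the last holds). Time passes only in rows, so rows that do not move let the fingers close. It gives the time, the measured TCP pose, the force and the opening at its end, in the units of the state.
- get_state(): the state, without advancing time (a new reading comes with each control period).
- snapshot(name): name is "scene" or "top" or "wrist"; returns the picture (480x640x3 uint8, red, green, blue); there is no depth.
- camera_params(name): a dict with "camera_matrix" (3x3 intrinsics, pixels), "dist_coeffs" ([k1, k2, p1, p2, k3] as OpenCV has them; the pictures are not rectified), "eye" and "orientation" of the camera in the world. Camera axes: x right, y up, looking along -z (the intrinsics and any distortion apply to the point x, -y, -z); pixel columns grow to the right and rows downward; lengths in m; the calibration is good to about 2 mm. A picture is of the moment at which its call begins: read the wrist's pose just before it. camera_params takes no time and is no camera call; for the wrist camera it gives the pose at the moment of the call.
- job.finish_job(): hands the job in, once; it reports no verdict.
The state is a dict: "clock": time; "q": joint angles; "qd": joint speeds; "joint_torque": joint torques, N m; "tool_pos": TCP position; "eef_rot": TCP orientation; "contact_force": force on the tool from outside, world axes, zero at the start; "moment": the same for the moment, N m; "opening": opening from 0.0 (shut) to 1.0 (fully open).
Only numpy, scipy, OpenCV 4.12 (cv2) and the standard library are available. Lean on these libraries where they do the work, as an engineer would, in place of code of your own. Each camera call takes 0.05 s, during which the arm holds its last target. There are 200 camera calls.

### The job

Push the loose dark tea cake along the pale board, through the narrow gap between the two dark round posts, until it lies wholly on the white square beyond them. It is only to be pushed with the fingers: keep it flat on the board, never lifted or tipped. Leave the tin, the brass weight and the paper-wrapped cake where they are.

Things in the scene. Friction and masses are not known exactly. Their poses are not given: they have to be found in the camera images.
- cake: the loose tea cake: a round disc of dark green-brown pressed leaves, 110 mm in diameter, 32 mm thick, about 0.25 kg, with a small white ticket on its domed top. Its side is upright from 5 to 22 mm above its underside. Origin: centre of its underside, z up. It slides on the board with ordinary dry friction and stops when no longer pushed. It is wider than a gripper opens
- gauge: the size gauge: a fixed pale wooden board, 12 mm thick, lying on the table, 250 mm wide (along its y) and 560 mm long (from -320 to +240 mm along its x). Two round dark wooden posts, 40 mm in diameter and 40 mm high above the board, are fixed on it at x = 0, y = -78 and +78 mm: the gap between them is 116 mm. Origin: on the table, under the middle of the gap; x points along the board through the gap towards the white square, z up. The cake starts on the -x side
- gap (a point): the middle of the gap between the two posts, on the board's top; axes as the gauge's
- square (a point): centre of the white square, 150 x 150 mm, flush in the board's top, 150 mm beyond the gap along the gauge's x; its sides are parallel to the gauge's x and y
- tin: bystander: green tea tin with a paper band, 60 mm in diameter, 75 mm high, standing beside the board; origin at the centre of its underside
- weight: bystander: brass scale weight with a knob, 42 mm in diameter, 58 mm high, standing beside the board; origin at the centre of its underside
- wrapped: bystander: a tea cake wrapped in white paper with a red dot on top, 100 mm in diameter, 30 mm high, lying on the table beyond the white-square end of the board; origin at the centre of its underside

How it is judged:
On the way:
1. the cake is between the two posts, flat on the board (x of cake in the frame of gap between -0.02 and 0.02 m and y of cake in the frame of gap between -0.008 and 0.008 m and z of cake in the frame of gap below 0.006 m).
At the end, for the whole second after the job is handed in: the cake has gone through the gap and lies flat and still, wholly on the white square (its centre within 22 mm of the square's centre along each side), with the tin, the weight and the wrapped cake within 15 mm of where they stood (x of cake in the frame of square between -0.022 and 0.022 m and y of cake in the frame of square between -0.022 and 0.022 m and z of cake in the frame of square between -0.004 and 0.004 m and angle between cake's own z axis and vertical below 0.1 rad and linear speed of cake below 0.01 m/s and distance of each of tin, weight, wrapped from where it was at the start of the episode below 0.015 m); the robot touches nothing.
It fails at once if the cake is lifted off the board (more than 8 mm) (z of cake in the frame of gap above 0.008 m).
It fails at once if the cake is tipped (more than 0.2 rad) or goes off the board (angle between cake's own z axis and vertical above 0.2 rad or z of cake in the frame of gap below -0.008 m).
It fails at once if the tin, the weight or the wrapped cake is moved (more than 15 mm) (distance of any of tin, weight, wrapped from where it was at the start of the episode above 0.015 m).
It also fails if it takes over 58 s, if anything falls off the work surface, if the arm or the gripper's body presses on something with over 40 N, if the wrist force passes 120 N, or if a joint passes its speed limit or range.

## Working session

There is one attempt and no reset: what is moved stays moved. The work goes in short steps, Python scripts to look and compute and a tool call to move; the robot and the scene stay as the last step left them, time stands still between calls to the robot, and variables do not carry over. Pictures are saved under pics/ and viewed, about 8 in all and at most 12, crops included, and the job is handed in when it is done.

Besides the shell and the picture viewer there is one more tool, called after "Request:" by a JSON object that holds its "op" and its "data", one argument or row to a line. carry_out: Moves the arm, as the interface text tells. Its arguments: {"type":"object","properties":{"offset":{"type":"array"},"twist":{"type":"array"},"grip":{"type":"number"},"newtons":{"type":"number"}},"required":["offset","twist"]}

```bash
ls; mkdir -p pics
python3 - <<'E'
from plant import *
import cv2
for n in ("scene","top"):
    cv2.imwrite(f"pics/{n}0.png",snapshot(n)[:,:,::-1]); print(n,camera_params(n))
s=get_state();print(s["clock"],s["tool_pos"],s["eef_rot"],s["opening"],s["contact_force"])
E
```

```text
pics
scene {'camera_matrix': array([[542.58714406,   0.        , 327.87758938],
       [  0.        , 542.58714406, 231.23583605],
       [  0.        ,   0.        ,   1.        ]]), 'dist_coeffs': array([-0.12413559,  0.        ,  0.        ,  0.        ,  0.        ]), 'eye': array([1.05728078, 0.36197192, 0.7329207 ]), 'orientation': array([0.16413186, 0.27292308, 0.80616207, 0.49867468])}
top {'camera_matrix': array([[536.32615483,   0.        , 321.30315143],
       [  0.        , 536.32615483, 232.35703245],
       [  0.        ,   0.        ,   1.        ]]), 'dist_coeffs': array([-0.16230278,  0.        ,  0.        ,  0.        ,  0.        ]), 'eye': array([0.37245499, 0.13011625, 1.01243785]), 'orientation': array([-0.07917912,  0.07948613,  0.72113233, -0.68365253])}
0.1 [0.18862082 0.59525962 0.23799386] [ 0.57088665  0.41731285 -0.41821676 -0.57011679] 1.0029111731947067 [-0.20884617  0.21198357 -0.05915253]
```

View pics/top0.png

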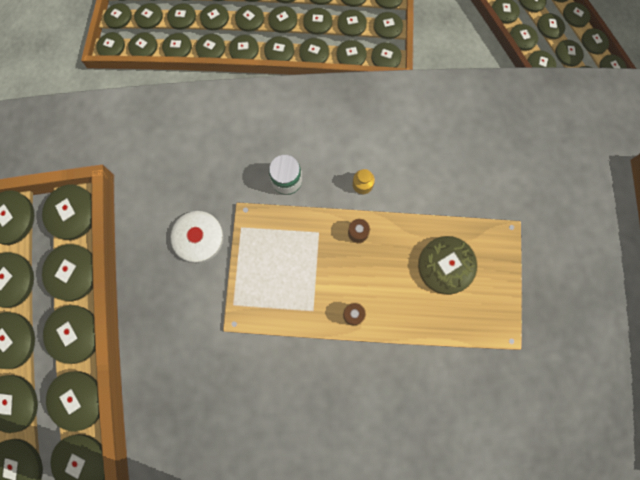

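View pics/scene0.png

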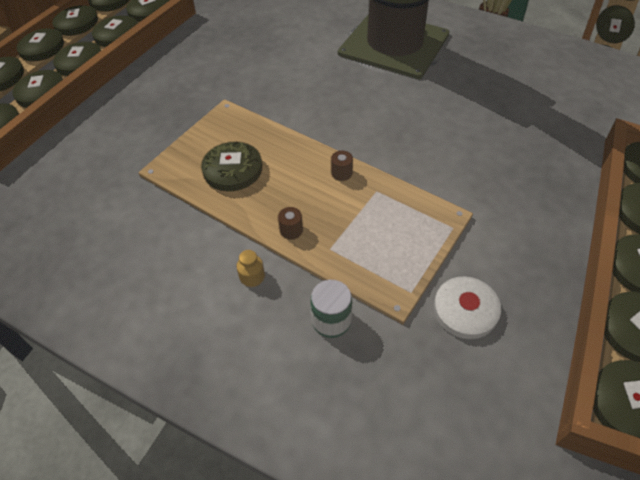

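The top view shows the cake at about (448,264), the posts at (359,230) and (354,314), and the white square centred near (277,269). The tin is at (285,173), the weight at (363,181) and the wrapped cake at (196,236). The scene view agrees on the layout. Next I measure with masks and rays.

```bash
cat > h.py <<'E'
from plant import *
import cv2, numpy as np
from scipy.spatial.transform import Rotation as R
def ray(n,px,z):
    c=camera_params(n); K=c["camera_matrix"];d=c["dist_coeffs"]
    u=cv2.undistortPoints(np.array(px,float).reshape(-1,1,2),K,d)[:,0]
    v=R.from_quat(c["orientation"]).apply(np.c_[u[:,0],-u[:,1],-np.ones(len(u))])
    return (c["eye"]+v*((z-c["eye"][2])/v[:,2])[:,None])[:,:2]
def proj(n,p):
    c=camera_params(n); q=R.from_quat(c["orientation"]).inv().apply(np.atleast_2d(p)-c["eye"])*[1,-1,-1]
    return cv2.projectPoints(q,np.zeros(3),np.zeros(3),c["camera_matrix"],c["dist_coeffs"])[0][:,0]
def big(m,box=None):
    m=m.astype(np.uint8)
    if box: k=np.zeros_like(m); x0,y0,x1,y1=box; k[y0:y1,x0:x1]=1; m=m*k
    m=cv2.morphologyEx(m,cv2.MORPH_OPEN,np.ones((3,3),np.uint8))
    return max(cv2.findContours(m,cv2.RETR_EXTERNAL,cv2.CHAIN_APPROX_NONE)[0],key=cv2.contourArea)
E
python3 - <<'E'
from h import *
im=cv2.imread("pics/top0.png"); hsv=cv2.cvtColor(im,cv2.COLOR_BGR2HSV); H,S,V=cv2.split(hsv)
print(ray("top",[[321,232]],0), "base px",proj("top",[[0,0,0],[.19,.6,.24]]))
for p in [(448,300),(448,275),(400,300),(277,269),(359,228),(359,236),(250,330),(430,260)]: print(p,hsv[p[1],p[0]])
# board outline at z=.012
b=big((S>90)&(H>10)&(H<28)&(V>90),(200,190,540,360)); r=cv2.minAreaRect(ray("top",b[:,0],.012).astype(np.float32)); print("board",r)
print(cv2.boxPoints(r))
q=big((S<60)&(V>120),(228,220,322,316)); r=cv2.minAreaRect(ray("top",q[:,0],.012).astype(np.float32)); print("square",r)
c=big((V<95),(405,220,490,305)); w=ray("top",c[:,0],.012+.02); print("cake",cv2.minEnclosingCircle(w.astype(np.float32)),w.mean(0))
for bx in [(340,210,378,245),(335,296,372,330)]:
    p=big((V<85),bx); print("post",ray("top",[cv2.minEnclosingCircle(p)[0]],.04),cv2.boundingRect(p))
    g=big((S<70)&(V>90),bx); print("cap",ray("top",[cv2.minEnclosingCircle(g)[0]],.052), cv2.boundingRect(g))
for n,bx,z in [("tin",(262,150,306,196),.075),("wrapped",(165,205,228,268),.02)]:
    g=big((S<45)&(V>130),bx); print(n,cv2.minEnclosingCircle(ray("top",g[:,0],z).astype(np.float32)))
g=big((S>130)&(V>90),(345,160,382,198));print("weight",cv2.minEnclosingCircle(ray("top",g[:,0],.03).astype(np.float32)))
print("screws",ray("top",[[246,210],[511,227],[512,341],[235,324]],.012))
E
```

```text
[[0.6046736  0.12404104]] base px [[406.66797248 552.24876762]
 [ 15.61652741 483.76864232]]
(448, 300) [ 19 129 212]
(448, 275) [ 31  93 102]
(400, 300) [ 20 126 219]
(277, 269) [ 19  19 225]
(359, 228) [ 21  10 183]
(359, 236) [ 13 141 110]
(250, 330) [ 20 121 223]
(430, 260) [ 31 106 120]
board ((0.5134970545768738, 0.024059206247329712), (0.5594441294670105, 0.24940772354602814), 83.07750701904297)
[[ 0.35598832 -0.2385936 ]
 [ 0.6035779  -0.26865384]
 [ 0.6710058   0.286712  ]
 [ 0.4234162   0.31677225]]
square ((0.5367067456245422, 0.21261289715766907), (0.15012772381305695, 0.14989592134952545), 83.06177520751953)
cake ((0.5220720171928406, -0.10704663395881653), 0.05501560494303703) [ 0.52459106 -0.09009148]
post [[0.57868894 0.06013827]] (351, 237, 11, 5)
cap [[0.59651707 0.05409106]] (355, 224, 9, 9)Traceback (most recent call last):
  File "<stdin>", line 11, in <module>
  File "h.py", line 16, in big
    return max(cv2.findContours(m,cv2.RETR_EXTERNAL,cv2.CHAIN_APPROX_NONE)[0],key=cv2.contourArea)
ValueError: max() iterable argument is empty
```

```bash
cat >> h.py <<'E'
O=np.array([.5183,.0638]); A=np.radians(83.07); G=np.array([[np.cos(A),np.sin(A)],[-np.sin(A),np.cos(A)]]) # rows: gauge x,y
tog=lambda w:(np.atleast_2d(w)-O)@G.T
tow=lambda g:O+np.atleast_2d(g)@G
def tool():
    s=get_state(); M=R.from_quat(s["eef_rot"]).as_matrix(); x=M[:,0]
    t=((np.degrees(A)+90-np.degrees(np.arctan2(x[1],x[0])))+90)%180-90
    print("t",round(s["clock"],2),"tcp",s["tool_pos"].round(4),"gauge",tog(s["tool_pos"][:2]).round(4),"twist needed",round(t,2),"down",M[:,1].round(3),"F",s["contact_force"].round(1),"open",round(s["opening"],3),"q7",s["q"][6].round(2))
E
python3 - <<'E'
from h import *
tool()
im=cv2.imread("pics/top0.png"); H,S,V=cv2.split(cv2.cvtColor(im,cv2.COLOR_BGR2HSV))
for bx in [(345,220,372,245),(340,302,368,328)]:
    g=big((S<70)&(V>90),bx); print("cap",tog(ray("top",[cv2.minEnclosingCircle(g)[0]],.052)))
for T in (95,120,140):
    c=big((V<T),(405,220,490,305)); p,rr=cv2.minEnclosingCircle(ray("top",c[:,0],.03).astype(np.float32)); print("cake",T,tog(p),rr)
ims=cv2.imread("pics/scene0.png"); V=cv2.cvtColor(ims,cv2.COLOR_BGR2HSV)[:,:,2]
c=big(V<95,(190,130,275,200)); e=cv2.boundingRect(c);p,rr=cv2.minEnclosingCircle(ray("scene",c[:,0],.03).astype(np.float32)); print("cake scene",tog(p),rr)
for n,px,z in [("tin",(285,162),.075),("weight",(363,174),.055),("wrapped",(195,235),.03)]: print(n,tog(ray("top",[px],z)))
print("approach world",tow([[-.255,-.0244],[-.02,0],[.09,0]]))
E
```

```text
t 0.1 tcp [0.1886 0.5953 0.238 ] gauge [[0.4878 0.3914]] twist needed -79.36 down [-0.    -0.002 -1.   ] F [-0.2  0.2 -0.1] open 1.003 q7 -0.22
cap [[-0.0002006  -0.07881708]]
cap [[0.00027536 0.07727395]]
cake 95 [[-0.16958678 -0.0247195 ]] 0.05512768402695656
cake 120 [[-0.16934343 -0.0250799 ]] 0.05663982778787613
cake 140 [[-0.16161845 -0.02659788]] 0.0643603727221489
cake scene [[-0.1643369  -0.02928379]] 0.06298527121543884
tin [[ 0.14436809 -0.18985823]]
weight [[-0.00221974 -0.18298037]]
wrapped [[ 0.3076546  -0.04981027]]
approach world [[ 0.5117543  -0.19228107]
 [ 0.51588687  0.04394611]
 [ 0.5291591   0.15314249]]
```

Request:
{"op": "carry_out", "data": {
  "offset": [
    [0.033,-0.031,0],
    [0.033,-0.031,0],
    [0.033,-0.031,0],
    [0.033,-0.031,0],
    [0.033,-0.031,0],
    [0.033,-0.031,0],
    [0.033,-0.031,0],
    [0.033,-0.031,0]
  ],
  "twist": [-5,-5,-5,-5,-5,-5,-5,-5],
  "grip": 0.058
}}

```text
clock: 1.1
tool_pos: [0.4535, 0.3466, 0.2385]
eef_rot: [0.679, 0.196, -0.197, -0.679]
contact_force: [-0.1, 0.5, -0.4]
opening: 0.655
```

Request:
{"op": "carry_out", "data": {
  "offset": [
    [0.008,-0.05,0],
    [0.008,-0.05,0],
    [0.008,-0.05,0],
    [0.008,-0.05,0],
    [0.008,-0.05,0],
    [0.008,-0.05,0],
    [0.008,-0.05,0],
    [0.008,-0.05,0]
  ],
  "twist": [-5,-5,-5,-5,-5,-5,-5,-5]
}}

```text
clock: 2.1
tool_pos: [0.5167, -0.0537, 0.2386]
eef_rot: [-0.705, 0.048, -0.048, 0.706]
contact_force: [0.6, -0.1, 0.1]
opening: 0.657
```

Request:
{"op": "carry_out", "data": {
  "offset": [
    [0,-0.05,0],
    [0,-0.05,0],
    [0,-0.03,-0.02],
    [0,-0.0,-0.05],
    [0,0,0]
  ],
  "twist": [0,0,0,0,0]
}}

```text
clock: 2.72
tool_pos: [0.5139, -0.1813, 0.1659]
eef_rot: [-0.705, 0.05, -0.044, 0.706]
contact_force: [0.2, -0.4, 0.4]
opening: 0.659
```

```bash
python3 -c "
from h import *
tool()"
```

```text
t 2.73 tcp [ 0.5139 -0.1813  0.1659] gauge [[-0.2439 -0.0252]] twist needed 0.67 down [-0.008  0.003 -1.   ] F [ 0.2 -0.4  0.4] open 0.659 q7 0.21
```

Request:
{"op": "carry_out", "data": {
  "offset": [
    [-0.003,-0.022,0],
    [0,0,-0.04],
    [0,0,-0.04],
    [0,0,-0.025],
    [0,0,-0.015],
    [0,0,0],
    [0,0,0]
  ],
  "twist": [0.7,0,0,0,0,0,0]
}}

```text
clock: 3.6
tool_pos: [0.5146, -0.2043, 0.05]
eef_rot: [0.706, -0.042, 0.043, -0.706]
contact_force: [0.1, -1.0, 0.3]
opening: 0.661
```

```bash
python3 -c "
from h import *
tool()
cv2.imwrite('pics/t1.png',np.hstack([cv2.resize(snapshot(n)[:,:,::-1],(400,300)) for n in ('top','wrist')]))
tool()"
```

```text
t 3.6 tcp [ 0.5146 -0.2043  0.05  ] gauge [[-0.2666 -0.0287]] twist needed -0.07 down [ 0.002 -0.001 -1.   ] F [ 0.1 -1.   0.3] open 0.661 q7 0.27
t 3.7 tcp [ 0.5145 -0.2044  0.0499] gauge [[-0.2667 -0.0286]] twist needed -0.06 down [ 0.002 -0.001 -1.   ] F [ 0.4  0.8 -0.3] open 0.66 q7 0.27
```

View pics/t1.png

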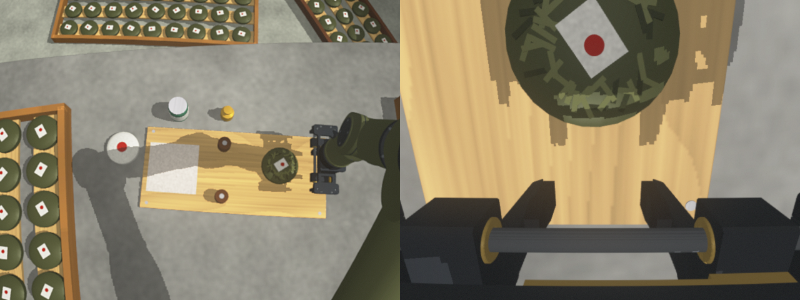

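The wrist view shows the fingers behind the cake and the midpoint between them (598) lined up with the cake centre (593). Next I lower and close the distance.

Request:
{"op": "carry_out", "data": {
  "offset": [
    [-0.0035,0,-0.015],
    [0,0,-0.009],
    [0,0,-0.005],
    [0,0,0],
    [0.0015,0.012,0],
    [0.0015,0.012,0],
    [0.0015,0.012,0],
    [0,0,0]
  ],
  "twist": [0,0,0,0,0,0,0,0]
}}

```text
clock: 4.7
tool_pos: [0.5152, -0.166, 0.0198]
eef_rot: [-0.706, 0.041, -0.041, 0.706]
contact_force: [0.0, -0.5, 1.0]
opening: 0.659
```

```bash
python3 -c "
from h import *
tool()"
```

```text
t 4.7 tcp [ 0.5152 -0.166   0.0198] gauge [[-0.2285 -0.0246]] twist needed -0.22 down [ 0.     0.001 -1.   ] F [ 0.  -0.5  1. ] open 0.659 q7 0.23
```

Request:
{"op": "carry_out", "data": {
  "offset": [
    [0.0012,0.01,0],
    [-0.0012,0.0102,0],
    [-0.0012,0.0102,0],
    [-0.0012,0.0102,0],
    [-0.0012,0.0102,0],
    [0,0,0]
  ],
  "twist": [0,0,0,0,0,0]
}}

```text
clock: 5.45
tool_pos: [0.5108, -0.1156, 0.0196]
eef_rot: [-0.705, 0.042, -0.041, 0.706]
contact_force: [-0.4, 0.6, 0.0]
opening: 0.655
```

```bash
python3 -c "
from h import *
tool()
cv2.imwrite('pics/t2.png',np.hstack([snapshot('top')[120:420,200:600,::-1],cv2.resize(snapshot('wrist')[:,:,::-1],(400,300))]))
tool()"
```

```text
t 5.45 tcp [ 0.5108 -0.1156  0.0196] gauge [[-0.179  -0.0142]] twist needed -0.17 down [-0.001  0.001 -1.   ] F [-0.4  0.6  0. ] open 0.655 q7 0.17
t 5.55 tcp [ 0.5109 -0.1169  0.0196] gauge [[-0.1802 -0.0145]] twist needed -0.09 down [-0.001  0.    -1.   ] F [-1.1  0.2 -0.4] open 0.654 q7 0.17
```

View pics/t2.png

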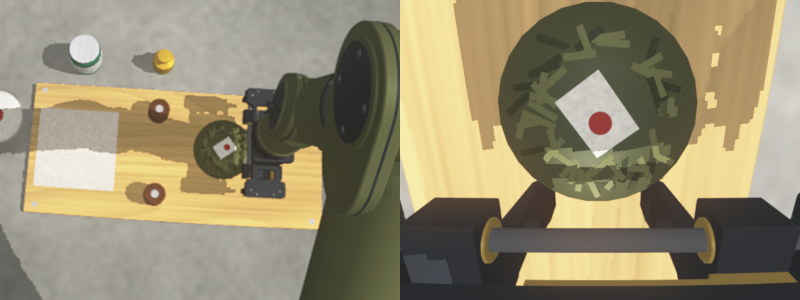

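The cake sits between both fingertips (wrist outline centre ≈(597,100), radius ≈100 px). I'll measure it from the wrist camera by its outline.

```bash
cat >> h.py <<'E'
from scipy.optimize import least_squares
def cake():
    im=snapshot("wrist"); hsv=cv2.cvtColor(im,cv2.COLOR_RGB2HSV); H,S,V=cv2.split(hsv)
    m=((H>24)&(H<60)&(S>50)).astype(np.uint8); m=cv2.morphologyEx(m,cv2.MORPH_CLOSE,np.ones((9,9),np.uint8))
    c=cv2.convexHull(big(m))[:,0].astype(float)
    c=c[(c[:,1]<250)&(c[:,1]>3)]
    w=ray("wrist",c,.032); f=least_squares(lambda p:np.hypot(*(w-p[:2]).T)-p[2],[*w.mean(0),.05],loss="soft_l1",f_scale=.001)
    print("cake gauge",tog(f.x[:2]).round(4),"r",f.x[2].round(4),"n",len(c),"rms",np.sqrt(np.mean(f.fun**2)).round(5))
E
python3 -c "
from h import *
tool(); cake()"
```

```text
t 5.55 tcp [ 0.5109 -0.1169  0.0196] gauge [[-0.1802 -0.0145]] twist needed -0.09 down [-0.001  0.    -1.   ] F [-1.1  0.2 -0.4] open 0.654 q7 0.17
cake gauge [[-0.1222 -0.0147]] r 0.0547 n 38 rms 0.00027
```

Request:
{"op": "carry_out", "data": {
  "offset": [
    [-0.0017,0.0103,0],
    [-0.0017,0.0103,0],
    [-0.0017,0.0103,0],
    [-0.0017,0.0103,0],
    [-0.0017,0.0103,0],
    [0,0,0]
  ],
  "twist": [0,0,0,0,0,0]
}}

```text
clock: 6.35
tool_pos: [0.5023, -0.0641, 0.0197]
eef_rot: [-0.705, 0.042, -0.041, 0.706]
contact_force: [-0.0, -0.8, 0.3]
opening: 0.66
```

```bash
python3 -c "
from h import *
tool(); cake()"
```

```text
t 6.35 tcp [ 0.5023 -0.0641  0.0197] gauge [[-0.1289  0.0004]] twist needed -0.18 down [-0.001  0.001 -1.   ] F [-0.  -0.8  0.3] open 0.66 q7 0.12
cake gauge [[-0.0725  0.    ]] r 0.0548 n 47 rms 0.00012
```

Request:
{"op": "carry_out", "data": {
  "offset": [
    [0.0012,0.01,0],
    [0.0012,0.01,0],
    [0.0012,0.01,0],
    [0.0012,0.01,0],
    [0,0,0]
  ],
  "twist": [0,0,0,0,0]
}}

```text
clock: 7.02
tool_pos: [0.5076, -0.0241, 0.0197]
eef_rot: [-0.705, 0.042, -0.042, 0.706]
contact_force: [-0.1, 0.6, 0.0]
opening: 0.659
```

```bash
python3 -c "
from h import *
tool(); cake()
cv2.imwrite('pics/t3.png',np.hstack([snapshot('top')[120:420,200:600,::-1],cv2.resize(snapshot('wrist')[:,:,::-1],(400,300))]))"
```

```text
t 7.03 tcp [ 0.5076 -0.0241  0.0197] gauge [[-0.0885 -0.    ]] twist needed -0.19 down [ 0.     0.001 -1.   ] F [-0.1  0.6  0. ] open 0.659 q7 0.07
cake gauge [[-0.0321 -0.0005]] r 0.0548 n 47 rms 0.00012
```

View pics/t3.png

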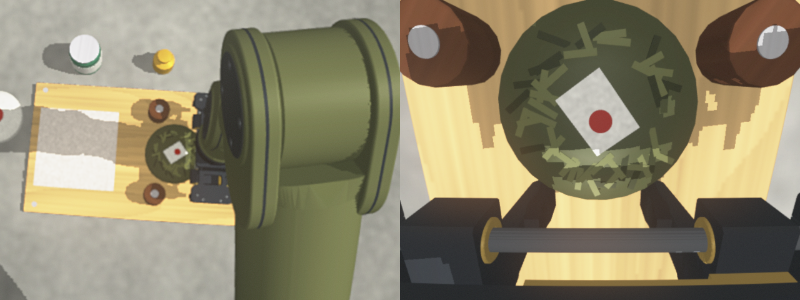

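The cake enters the gap centred: the post caps at 425 and 773 have midpoint 599, and the cake centre is at 598. I continue straight.

Request:
{"op": "carry_out", "data": {
  "offset": [
    [0.0011,0.008,0],
    [0.0011,0.008,0],
    [0.0011,0.008,0],
    [0.0011,0.008,0],
    [0,0,0]
  ],
  "twist": [0,0,0,0,0]
}}

```text
clock: 7.8
tool_pos: [0.512, 0.0076, 0.0197]
eef_rot: [-0.706, 0.042, -0.042, 0.706]
contact_force: [-0.2, -0.5, -0.3]
opening: 0.659
```

```bash
python3 -c "
from h import *
tool(); cake()"
```

```text
t 7.8 tcp [0.512  0.0076 0.0197] gauge [[-0.0565 -0.0005]] twist needed -0.16 down [ 0.     0.001 -1.   ] F [-0.2 -0.5 -0.3] open 0.659 q7 0.03
cake gauge [[-0.0004 -0.001 ]] r 0.0549 n 44 rms 0.00019
```

Request:
{"op": "carry_out", "data": {
  "offset": [
    [0.001,0.01,0],
    [0.001,0.01,0],
    [0.0011,0.01,0],
    [0.0011,0.01,0],
    [0.0011,0.01,0],
    [0.0011,0.01,0],
    [0.0011,0.01,0],
    [0,0,0]
  ],
  "twist": [0,0,0,0,0,0,0,0]
}}

```text
clock: 8.85
tool_pos: [0.5195, 0.0778, 0.0197]
eef_rot: [-0.705, 0.042, -0.042, 0.706]
contact_force: [0.2, -0.5, 0.1]
opening: 0.654
```

```bash
python3 -c "
from h import *
tool(); cake()"
```

```text
t 8.85 tcp [0.5195 0.0778 0.0197] gauge [[0.0141 0.0006]] twist needed -0.17 down [ 0.     0.001 -1.   ] F [ 0.2 -0.5  0.1] open 0.654 q7 -0.05
cake gauge [[0.0703 0.    ]] r 0.0549 n 39 rms 0.0001
```

80 mm remain.

Request:
{"op": "carry_out", "data": {
  "offset": [
    [0.0014,0.012,0],
    [0.0014,0.012,0],
    [0.0014,0.012,0],
    [0.0014,0.012,0],
    [0.0014,0.012,0],
    [0.0012,0.01,0],
    [0.0008,0.007,0],
    [0.0003,0.002,0]
  ],
  "twist": [0,0,0,0,0,0,0,0]
}}

```text
clock: 9.9
tool_pos: [0.5286, 0.1556, 0.0197]
eef_rot: [-0.706, 0.042, -0.042, 0.706]
contact_force: [0.3, -1.7, 0.3]
opening: 0.656
```

Request:
{"op": "carry_out", "data": {
  "offset": [
    [0,0,0]
  ],
  "twist": [0]
}}

```text
clock: 10.02
tool_pos: [0.5286, 0.1553, 0.0197]
eef_rot: [-0.706, 0.042, -0.042, 0.706]
contact_force: [-0.3, -1.0, -0.2]
opening: 0.657
```

```bash
python3 -c "
from h import *
tool(); cake()"
```

```text
t 10.03 tcp [0.5286 0.1553 0.0197] gauge [[0.0921 0.0008]] twist needed -0.05 down [ 0.  0. -1.] F [-0.3 -1.  -0.2] open 0.657 q7 -0.14
cake gauge [[0.1482 0.0004]] r 0.0548 n 49 rms 0.00011
```

Request:
{"op": "carry_out", "data": {
  "offset": [
    [-0.0012,-0.01,0],
    [-0.0018,-0.015,0],
    [0,0,0.03],
    [0,0,0.05],
    [0,0,0.06],
    [0,-0.05,0.05],
    [0,-0.06,0],
    [0,-0.06,0]
  ],
  "twist": [0,0,0,0,0,0,0,0]
}}

```text
clock: 11.08
tool_pos: [0.5253, -0.0369, 0.2047]
eef_rot: [0.706, -0.042, 0.043, -0.706]
contact_force: [0.3, 0.6, -0.4]
opening: 0.661
```

Request:
{"op": "carry_out", "data": {
  "offset": [
    [0,-0.06,0],
    [0,-0.06,0],
    [0,0,0],
    [0,0,0]
  ],
  "twist": [0,0,0,0]
}}

```text
clock: 11.58
tool_pos: [0.5248, -0.1544, 0.2037]
eef_rot: [-0.706, 0.043, -0.043, 0.706]
contact_force: [-0.3, 0.1, 0.1]
opening: 0.661
```

```bash
python3 -c "
from h import *
tool(); im=snapshot('top')[:,:,::-1].copy(); cv2.imwrite('pics/t4.png',im)
V=cv2.cvtColor(im,cv2.COLOR_BGR2HSV)[:,:,2]
c=big(V<95,(228,220,325,316)); p,rr=cv2.minEnclosingCircle(ray('top',c[:,0],.03).astype(np.float32)); print('cake',tog(p),rr)
tool()"
```

```text
t 11.57 tcp [ 0.5248 -0.1544  0.2037] gauge [[-0.2159 -0.0328]] twist needed 0.04 down [-0.001  0.001 -1.   ] F [-0.3  0.1  0.1] open 0.661 q7 0.28
cake [[ 0.14629091 -0.00021801]] 0.054182589054107666
t 11.62 tcp [ 0.5251 -0.1532  0.2037] gauge [[-0.2145 -0.0329]] twist needed -0.09 down [-0.001  0.001 -1.   ] F [ 0.1 -0.1 -0.2] open 0.655 q7 0.28
```

View pics/t4.png

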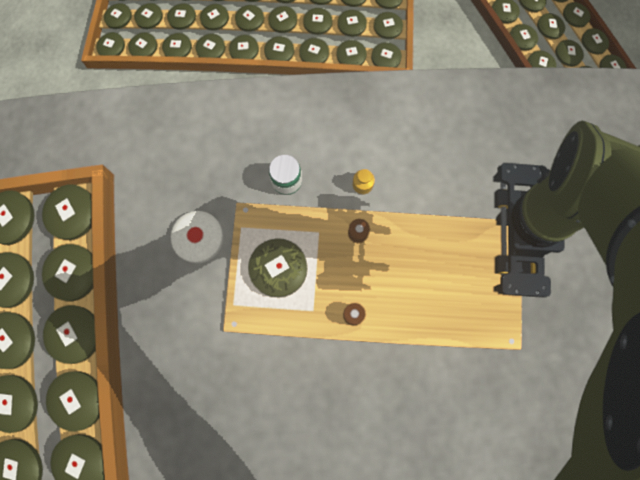

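The cake lies at (278,268) in the middle of the white square. The tin, weight and wrapped cake are at the same pixels as at the start, and the arm is clear of everything.

```bash
python3 -c "
from plant import job
print(job.finish_job())"
```

```text
the job is handed in; nothing more can be done
None
```

The cake now lies wholly on the white square, and I handed the job in at about 11.6 s; no verdict was reported. I pushed it with the two part-open fingers: first at an angle to line it up with the gap, then straight between the posts.

- **In the gap:** the wrist camera put the cake at x ≈ 0 and y ≈ -1 mm in the gap frame, within the limits of ±20 and ±8 mm.
- **On the square:** the wrist camera put the cake about 2 mm short of the square's centre and 0.4 mm to the side. The top camera, after the arm had backed away, put it about 4 mm short and 0.2 mm to the side. The two differ by about 2 mm, which is the stated calibration error, and the limit is 22 mm.
- **Flatness:** I did not measure the cake's height or tilt. It looked flat in every picture, and the contact-force readings between moves stayed under 2 N.
- **Bystanders:** the tin, the weight and the wrapped cake show at the same pixels as at the start, judged by eye rather than measured again.
- **Scene camera disagreement:** early on, the scene camera placed the cake about 5 mm away from the top camera's position. Its outline also came out too large (63 mm radius instead of 55), so I did not use that reading.

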